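# Wipe the ceramic chips off the cutting plate

### The job

Take the scraper and wipe all five ceramic chips off the steel plate of the cutting station, over its open edge into the waste pocket, touching the chips only with the scraper. Then stand the scraper upright back in its dish, and leave the other things on the worktop where they are.

Things in the scene. Friction and masses are not known exactly. Their poses are not given: they have to be found in the camera images.
- station: Fixed oblong cutting station 166 (x) x 290 (y) x 41 mm. Origin: centre of its underside, on the worktop. Its +y end (left of the robot, turned up to 0.45 rad) carries a level steel plate; the sunken waste pocket is at its -y (right) end. A wall with top at z = 41 mm, 6 mm above the plate, runs all round; its inner faces are at x = -75, +75 and y = -139, +139 mm.
- plate_edge (a point): Middle of the plate's open straight edge, on its top: x = 0, y = -45, z = 35 mm in the station's frame, axes as the station's. The plate reaches from here 184 mm towards +y, to the rim, and is 150 mm wide (x).
- pocket (a point): Middle of the waste pocket's floor: x = 0, y = -92, z = 4 mm in the station's frame, axes as the station's. The pocket is 150 mm wide (x) and 94 mm long (y), and 31 mm deeper than the plate's top.
- scraper: Loose scraper block, 0.2 to 0.3 kg, upright in its dish. Origin: centre of its underside, z up. Foot: straight blade 84 mm long (x), 26 mm thick (y), 25 mm high (lowest 12 mm: rubber lip 20 mm thick). Above it an upright black grip 56 mm long (x), 20 mm thick (y), z = 36 to 90 mm: grasp across the 20 mm from above. Both sides are alike; it pushes along its y.
- dish: Fixed shallow grey parking dish for the scraper, 134 (x) x 72 (y) x 11 mm, on the worktop right of the station. Origin: centre of its underside. Inside 110 x 50 mm, inner floor at z = 4 mm, rim top z = 11 mm. Its x is the scraper's long way; the scraper starts in it with its axes within 0.08 rad of the dish's.
- jar: Bystander: square white-lidded staining jar 55 x 55 x 80 mm; origin centre of its underside.
- counter: Bystander: hand tally counter 54 x 73 x 25 mm; origin centre of its underside.
- mug: Bystander: striped mug 86 x 116 x 90 mm behind the station; origin centre of its underside.
- chip_1: A loose white ceramic chip: a flat piece with five edges, about 20 to 22 mm across and 9 mm thick, 12 g. Origin: centre of its underside as it starts. Starts flat on the plate, apart from the others, at a station y between -30 and +82 mm (so 45 mm next to the +y rim are free), possibly close to a side rim.
- chip_2: A loose white ceramic chip: a flat piece with six edges, about 20 to 22 mm across and 9 mm thick, 12 g. Origin: centre of its underside as it starts. Starts flat on the plate, apart from the others, at a station y between -30 and +82 mm (so 45 mm next to the +y rim are free), possibly close to a side rim.
- chip_3: A loose white ceramic chip: a flat piece with four edges, about 20 to 22 mm across and 9 mm thick, 12 g. Origin: centre of its underside as it starts. Starts flat on the plate, apart from the others, at a station y between -30 and +82 mm (so 45 mm next to the +y rim are free), possibly close to a side rim.
- chip_4: A loose white ceramic chip: a flat piece with five edges, about 20 to 22 mm across and 9 mm thick, 12 g. Origin: centre of its underside as it starts. Starts flat on the plate, apart from the others, at a station y between -30 and +82 mm (so 45 mm next to the +y rim are free), possibly close to a side rim.
- chip_5: A loose white ceramic chip: a flat piece with seven edges, about 20 to 22 mm across and 9 mm thick, 12 g. Origin: centre of its underside as it starts. Starts flat on the plate, apart from the others, at a station y between -30 and +82 mm (so 45 mm next to the +y rim are free), possibly close to a side rim.

How it is judged:
By the outcome, as a careful person would: the job done as asked, in the order asked, and still so for the second after the job is handed in, with the robot touching nothing.
It also fails if it takes over 58 s, if anything falls off the work surface, if the arm or the gripper's body presses on something with over 40 N, if the wrist force passes 120 N, or if a joint passes its speed limit or range.

### The arm

A 6-joint arm with a two-finger parallel gripper is mounted at the origin on a cart in front of the work surface, level with it; the furniture and walls round the work are solid. World frame = base frame: x ahead of the robot, y to its left, z up, the work surface at z = 0. Lengths are in m, angles in degrees, forces in N, time in s.
With the tool pointing down it reaches from about 0.4 to 0.825 m from the base axis. Payload 7 kg.
Tool frame: the origin (TCP) lies between the finger pads; the fingertips stand 25 mm ahead of it and the grasp point (between the pads) lies 6 mm ahead of it; z points along the fingers, y is the line along which they close (so a half turn about z gives the same grasp; the last joint's range is limited). The gripper opens to 88 mm and grips with 3 to 60 N. Pads are 19 mm wide; open, the fingers measure 130 mm over their backs; the gripper's body (78 mm by 193 mm) begins 47 mm behind the grasp point.
Start: joints at [85.606, 20.546, 0.682, 0, -70.136, -16.507], TCP at [0.241, 0.631, 0.252] pointing down, gripper open.
Joint ranges: [-176.03, 176.03], [-82.01, 121.73], [-58.28, 71.71], [-173.87, 95.51], [-174.79, -0.11], [-173.66, 173.66]. Speed limits (degrees/s): [136.94, 136.94, 172.46, 180, 180, 180].

### API

Orientations are given as [roll, pitch, yaw] about the fixed x, y, z axes, in that order (R = Rz(yaw) Ry(pitch) Rx(roll)).
In Python, from plant import ctrl gives the robot as it stands.
- The arm moves only by the tool shift_gripper, called after ">>>" by a JSON object that holds its "method" and its "body", one argument or row to a line. Schema: {"type":"object","properties":{"plan":{"type":"array","items":{"type":"object","properties":{"x":{"type":"number"},"y":{"type":"number"},"z":{"type":"number"},"spin":{"type":"number"},"jaw":{"type":"number"}},"additionalProperties":false,"required":["jaw"]},"minItems":1,"maxItems":8},"only":{"type":"string"},"quiet":{"type":"boolean"},"lines":{"type":"string"}},"required":["plan"],"additionalProperties":false}. plan is a list of rows, 1 to 8 of them, each an object with the fields x, y, z (the shift in m), spin (a turn about the tool's z in degrees), jaw (the finger opening in m); a field left out counts as zero (the opening has to be given); each row is the pose to reach, as a shift and turn from the pose commanded when the call began, along the tool's axes at that moment; what a row does not reach only later rows make up. A row lasts 1/8 s, in which the tool goes at most 0.0625 m and 10.7 degrees, less where a joint would pass 70% of its speed; a pose out of reach is approached as far as the arm can. The fingers move at their own pace and stop on an object; the grip force is fixed at half the most. Time passes only in rows, so rows that do not move let the fingers close. The tool returns the time, the measured TCP pose, the force, the opening and the grip force at its end. only (a regular expression) keeps the lines of the reply that match it, lines (a string "A,B") keeps lines A to B, and quiet returns only ok. Input that does not fit is refused with a message, and nothing moves.
- ctrl.get_obs(): the state, without advancing time (a new reading comes with each control period).
- ctrl.snapshot(name): name is "side" or "top"; returns a dict with "frame" (480x640x3 uint8, red, green, blue), "z_map" (480x640 float32, m along the optical axis (not along the pixel's ray), 0 where there is no reading), "fovy" (degrees; the focal length in pixels is half the picture's height over the tangent of half this angle, whatever the lens; pixels are square), "cx", "cy" (the principal point, pixels), "R" (3x3) and "t" (3): a world point X has camera coordinates R X + t. Camera axes: x right, y down, z forward; pixel columns grow to the right and rows downward; lengths in m; the calibration is good to about 2 mm. A picture is of the moment at which its call begins.
- ctrl.close_job(): hands the job in; it is judged then, once.
The state is a dict: "clock": time; "joint_pos": joint angles; "qvel": joint speeds; "tau": joint torques, N m; "tool_pos": TCP position; "orientation": TCP orientation; "force": force on the tool from outside, world axes, zero at the start; "moment": the same for the moment, N m; "opening": finger opening in m; "gripper_force": force on a finger pad.
Only numpy, scipy, OpenCV 4.12 (cv2) and the standard library are available. Lean on these libraries where they do the work, as an engineer would, in place of code of your own. Each camera call takes 0.05 s, during which the arm holds its last target. There are 200 camera calls.

## Working session

There is one attempt and no reset: what is moved stays moved. The work goes in short steps, Python scripts to look and compute and a tool call to move; the robot and the scene stay as the last step left them, time stands still between calls to the robot, and variables do not carry over. Pictures are saved under pics/ and viewed, at most 10 in all, crops included, and the job is handed in when it is done.

```bash
ls; mkdir -p pics; python3 - <<'E'
from plant import ctrl
import cv2,numpy as np
o=ctrl.get_obs();print({k:np.round(v,3).tolist() for k,v in o.items()})
for n in("side","top"):
    s=ctrl.snapshot(n);cv2.imwrite(f"pics/{n}0.png",s["frame"][:,:,::-1]);np.savez(f"pics/{n}0.npz",**s)
    print(n,s["fovy"],s["cx"],s["cy"],s["R"].round(3).tolist(),s["t"])
E
```

```text
pics
plant.py
{'clock': 0.0, 'joint_pos': [85.606, 20.591, 0.635, -0.021, -70.135, -16.507], 'qvel': [-0.014, -0.095, -0.003, 0.123, -0.093, -0.017], 'tau': [-0.001, -58.272, 29.305, 6.997, 0.007, -0.0], 'tool_pos': [0.241, 0.63, 0.251], 'orientation': [179.907, -0.007, -20.909], 'force': [-0.138, 0.156, -0.457], 'moment': [0.043, -0.027, 0.036], 'gripper_force': 0.0, 'opening': 0.088}
side 45.67590564273693 313.6217077018075 241.1098223436238 [[0.958, -0.285, 0.022], [-0.147, -0.556, -0.818], [0.245, 0.781, -0.575]] [-0.64811072  0.02241489  1.31067116]
top 47.07793423256302 316.0031772368133 240.2784047174866 [[0.018, -0.999, 0.035], [-0.997, -0.021, -0.074], [0.074, -0.033, -0.997]] [-0.21614436  0.60173519  1.01263765]
```

View pics/top0.png

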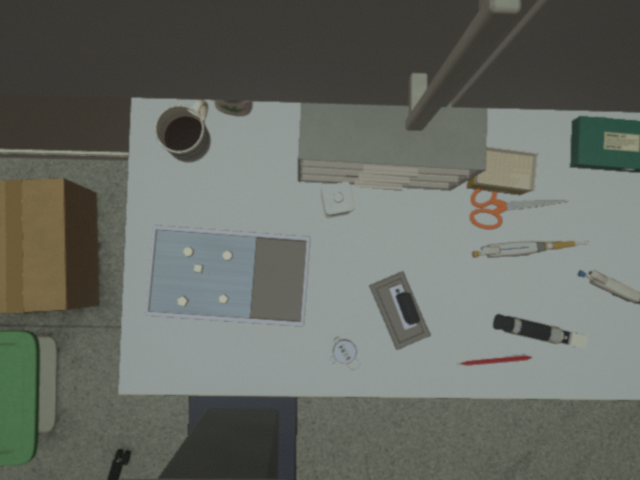

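View pics/side0.png

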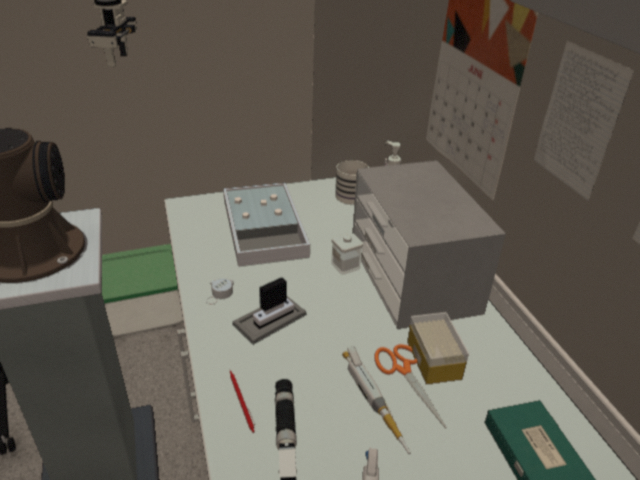

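The top view shows the station at (150-310, 227-325) with the plate on the left and the chips at about (188,252), (227,256), (198,268), (182,301) and (223,299). The dish and scraper are at (400,310), the jar at (338,199), the counter at (344,350) and the mug at (183,132). In the side view the scraper stands upright in its dish at (272,295).

```bash
cat > h.py <<'E'
import numpy as np,cv2
def cam(s):
    f=240/np.tan(np.radians(float(s["fovy"]))/2);return f,float(s["cx"]),float(s["cy"]),s["R"],s["t"]
def ray(s,uv,z):
    f,cx,cy,R,t=cam(s);uv=np.atleast_2d(uv).astype(float)
    d=np.c_[(uv[:,0]-cx)/f,(uv[:,1]-cy)/f,np.ones(len(uv))]@R; c=-R.T@t
    return c+d*((z-c[2])/d[:,2])[:,None]
def cloud(s):
    f,cx,cy,R,t=cam(s);v,u=np.mgrid[:480,:640];z=s["z_map"]
    P=np.dstack([(u-cx)/f*z,(v-cy)/f*z,z])-t;return P@R
def rect(s,mask,z):
    c=max(cv2.findContours(mask.astype(np.uint8),0,2)[0],key=cv2.contourArea)[:,0]
    p=ray(s,c,z)[:,:2]*1000
    return cv2.minAreaRect(p.astype(np.float32))
E
python3 - <<'E'
from h import *
s=dict(np.load("pics/top0.npz"));W=cloud(s);z=W[...,2];fr=s["frame"].astype(int)
print("cam",-s["R"].T@s["t"])
for n,(u,v) in dict(table=(350,280),plate=(205,285),pocket=(280,280),wall=(308,280),grip=(406,307),foot=(398,297),dish=(382,290),jar=(338,199),counter=(344,350),mug=(183,132),chip=(188,252)).items():
    print(n,W[v,u].round(4),fr[v,u])
m=np.zeros((480,640),bool);m[215:340,140:320]=1
print("station by height",rect(s,m&(z>.025),.041))
b=m&(fr[...,2]-fr[...,0]>15);print("plate blue",rect(s,b,.035))
m[:]=0;m[265:355,362:437]=1
print("dish",rect(s,m&(fr.sum(2)<400),.011))
print("grip z",rect(s,m&(z>.075),.09)); print("grip black",rect(s,m&(fr.sum(2)<110),.09))
print("foot bright",rect(s,m&(z>.02),.025))
g=cv2.cvtColor(s["frame"],cv2.COLOR_RGB2GRAY)
for k in cv2.findContours(((g>170)&(np.indices(g.shape)[0]>235)&(np.indices(g.shape)[0]<315)&(np.indices(g.shape)[1]>160)&(np.indices(g.shape)[1]<245)).astype(np.uint8),0,2)[0]:
    M=cv2.moments(k)
    if M["m00"]>8:print("chip",M["m00"],M["m10"]/M["m00"],M["m01"]/M["m00"],ray(s,[M["m10"]/M["m00"],M["m01"]/M["m00"]],.044).round(4))
big=cv2.resize(s["frame"][220:360,140:440],None,fx=2.6,fy=2.6,interpolation=3);cv2.imwrite("pics/crop.png",big[:,:,::-1])
E
```

```text
cam [ 0.52855741 -0.16966069  1.06116962]
table [ 0.5324 -0.2718  0.0031] [147 155 152]
plate [ 0.5182 -0.0012  0.038 ] [123 138 144]
pocket [ 0.53   -0.1376  0.0029] [99 98 92]
wall [ 0.5309 -0.1912  0.0024] [142 150 147]
grip [ 0.4866 -0.3624  0.0934] [46 47 47]
foot [ 0.5031 -0.3536  0.064 ] [42 45 43]
dish [ 0.5144 -0.3338  0.0026] [100 101  93]
jar [ 0.6773 -0.2409  0.0786] [149 156 154]
counter [ 0.4022 -0.2602  0.0258] [110 117 115]
mug [0.8051 0.0507 0.0311] [38 34 30]
chip [0.578  0.0306 0.045 ] [171 174 155]
station by height ((537.1502685546875, -44.235626220703125), (289.8064270019531, 167.69732666015625), 87.05883026123047)
plate blue ((539.5870361328125, 3.9933242797851562), (180.79437255859375, 147.38125610351562), 86.89778137207031)
dish ((477.0458984375, -366.14306640625), (136.16920471191406, 74.74473571777344), 23.954025268554688)
grip z ((484.6484375, -368.79925537109375), (57.094783782958984, 22.691179275512695), 21.162317276000977)Traceback (most recent call last):
  File "<stdin>", line 11, in <module>
  File "h.py", line 12, in rect
    c=max(cv2.findContours(mask.astype(np.uint8),0,2)[0],key=cv2.contourArea)[:,0]
      ~~~^^^^^^^^^^^^^^^^^^^^^^^^^^^^^^^^^^^^^^^^^^^^^^^^^^^^^^^^^^^^^^^^^^^^
ValueError: max() iterable argument is empty
```

```bash
python3 - <<'E'
from h import *
s=dict(np.load("pics/top0.npz"));W=cloud(s);z=W[...,2];fr=s["frame"].astype(int)
m=np.zeros((480,640),bool);m[265:355,362:437]=1
b=m&(fr.sum(2)<170);print("black",rect(s,b,.094))
print("table z",[np.median(z[a:a+10,c:c+10]).round(4) for a,c in((200,240),(340,200),(340,300),(250,420))],"grip z",np.median(z[m&(z>.085)]))
C=np.array([.5372,-.0442]);a=np.radians(-2.95);Rs=np.array([[np.cos(a),-np.sin(a)],[np.sin(a),np.cos(a)]])
d=fr[...,0]-fr[...,2];m[:]=0;m[238:316,158:246]=1
for k in cv2.findContours((m&(d>0)).astype(np.uint8),0,2)[0]:
    M=cv2.moments(k)
    if M["m00"]>15:
        p=ray(s,k[:,0],.044)[:,:2];q=(p-C)@Rs
        print("chip",M["m00"],(q.min(0)*1000).round(1),(q.max(0)*1000).round(1))
big=cv2.resize(s["frame"][220:360,140:440],None,fx=2.6,fy=2.6,interpolation=3);cv2.imwrite("pics/crop.png",big[:,:,::-1])
# side view check of grip
t=dict(np.load("pics/side0.npz"));V=cloud(t);zz=V[...,2];f2=t["frame"].astype(int)
n=np.zeros((480,640),bool);n[270:325,240:310]=1
q=V[n&(zz>.085)&(zz<.1)];print("side top pts",len(q),q.mean(0),cv2.minAreaRect((q[:,:2]*1000).astype(np.float32)))
E
```

```text
black ((485.359130859375, -365.4308166503906), (55.63674545288086, 22.817777633666992), 21.16937255859375)
table z [np.float64(0.0009), np.float64(0.0005), np.float64(0.0008), np.float64(0.0012)] grip z 0.09380430014720693
chip 63.0 [-60.4  71. ] [-43.7  87.8]
chip 48.5 [-49.9  -1. ] [-35.   13.9]
chip 51.0 [ 1.7 49.1] [16.4 63.7]
chip 62.5 [28.8 -3.7] [45.7 14.7]
chip 62.0 [29.5 69.4] [46.3 86.1]
side top pts 251 [ 0.48104196 -0.37486229  0.09160941] ((481.4289245605469, -372.0290222167969), (54.78531265258789, 22.163652420043945), 21.32417106628418)
```

View pics/crop.png

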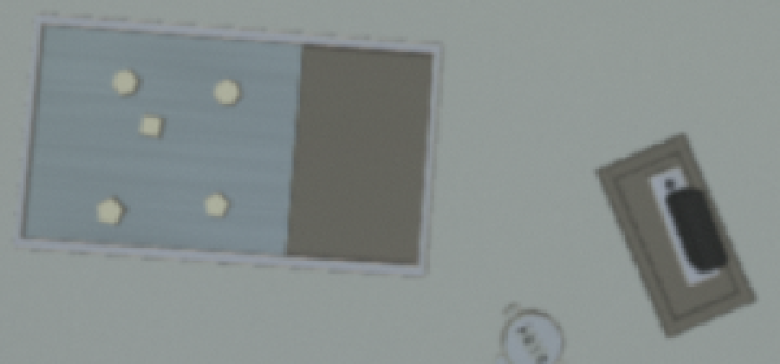

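The crop shows five well-separated chips: two near the −x rim and three around station x = 0 to +46 mm. Two overlapping wipes will cover them. I'm moving towards the scraper now.

```bash
cat >> h.py <<'E'
def need(x,y,z,yaw):
    "shift and turn, in the tool's axes, from here to a TCP pose"
    from plant import ctrl
    from scipy.spatial.transform import Rotation as T
    o=ctrl.get_obs();R=T.from_euler("xyz",o["orientation"],degrees=True)
    y0=o["orientation"][2];tz=-((yaw-y0+180)%360-180)
    print("need",(R.inv().apply(np.array([x,y,z])-o["tool_pos"])).round(4),"turn",round(tz,2),"clock",o["clock"],"q",np.round(o["joint_pos"],1),"F",np.round(o["force"],1))
E
```

>>> {"method": "shift_gripper", "body": {
  "plan": [
    {"x":0.41, "y":0.36, "spin":80, "jaw":0.088},
    {"x":0.41, "y":0.36, "spin":80, "jaw":0.088},
    {"x":0.41, "y":0.36, "spin":80, "jaw":0.088},
    {"x":0.41, "y":0.36, "spin":80, "jaw":0.088},
    {"x":0.41, "y":0.36, "spin":80, "jaw":0.088},
    {"x":0.41, "y":0.36, "spin":80, "jaw":0.088},
    {"x":0.41, "y":0.36, "spin":80, "jaw":0.088},
    {"x":0.41, "y":0.36, "spin":80, "jaw":0.088}
  ]
}}

```text
clock: 1.1
tool_pos: [0.4746, 0.1864, 0.2516]
orientation: [-180.0, 0.0, -101.1]
force: [1.0, 1.3, 0.1]
opening: 0.0879
gripper_force: 0.0
```

```bash
python3 -c "
from h import *;need(.4835,-.3695,.2,-158.8)"
```

```text
need [ 0.5437 -0.116   0.0515] turn 57.68 clock 1.1 q [ 43.5   4.9 -19.8  -0.  -65.3 -54.7] F [1.  1.3 0.1]
```

>>> {"method": "shift_gripper", "body": {
  "plan": [
    {"x":0.54, "y":-0.115, "z":0.05, "spin":57.7, "jaw":0.088},
    {"x":0.54, "y":-0.115, "z":0.05, "spin":57.7, "jaw":0.088},
    {"x":0.54, "y":-0.115, "z":0.05, "spin":57.7, "jaw":0.088},
    {"x":0.54, "y":-0.115, "z":0.05, "spin":57.7, "jaw":0.088},
    {"x":0.54, "y":-0.115, "z":0.05, "spin":57.7, "jaw":0.088},
    {"x":0.54, "y":-0.115, "z":0.05, "spin":57.7, "jaw":0.088},
    {"x":0.54, "y":-0.115, "z":0.05, "spin":57.7, "jaw":0.088},
    {"x":0.54, "y":-0.115, "z":0.05, "spin":57.7, "jaw":0.088}
  ]
}}

```text
clock: 2.1
tool_pos: [0.4835, -0.3116, 0.2061]
orientation: [180.0, 0.0, -158.6]
force: [1.3, 0.4, 0.1]
opening: 0.0875
gripper_force: 0.0
```

>>> {"method": "shift_gripper", "body": {
  "plan": [
    {"jaw":0.088},
    {"jaw":0.088}
  ]
}}

```text
clock: 2.35
tool_pos: [0.4833, -0.3096, 0.2059]
orientation: [179.9, -0.0, -158.7]
force: [0.5, -0.1, 0.6]
opening: 0.0877
gripper_force: 0.0
```

```bash
python3 -c "
from h import *;need(.4835,-.3695,.13,-158.8)"
```

```text
need [ 0.0215 -0.0559  0.0758] turn 0.12 clock 2.35 q [-13.1  13.1 -16.   -0.  -60.9 -55.5] F [ 0.5 -0.1  0.6]
```

>>> {"method": "shift_gripper", "body": {
  "plan": [
    {"x":0.0215, "y":-0.056, "z":0.03, "jaw":0.088},
    {"x":0.0215, "y":-0.056, "z":0.06, "jaw":0.088},
    {"x":0.0215, "y":-0.056, "z":0.076, "jaw":0.088},
    {"x":0.0215, "y":-0.056, "z":0.076, "jaw":0.088},
    {"x":0.0215, "y":-0.056, "z":0.076, "jaw":0.088}
  ]
}}

```text
clock: 2.98
tool_pos: [0.4854, -0.3689, 0.132]
orientation: [-179.9, 0.1, -158.5]
force: [-0.9, 0.2, -0.3]
opening: 0.0873
gripper_force: 0.0
```

```bash
python3 - <<'E'
from h import *
from plant import ctrl
for n in("top","side"):
    s=ctrl.snapshot(n);np.savez(f"pics/{n}1.npz",**s);cv2.imwrite(f"pics/{n}1.png",s["frame"][:,:,::-1])
a=cv2.imread("pics/side1.png")[200:350,190:350];cv2.imwrite("pics/side1c.png",cv2.resize(a,None,fx=4,fy=4,interpolation=3))
need(.4835,-.3695,.070,-158.8)
E
```

```text
need [0.0019 0.0005 0.0621] turn 0.27 clock 3.075 q [-18.9  20.2 -16.8   0.  -52.9 -49.6] F [-0.8 -0.7  1. ]
```

View pics/side1c.png

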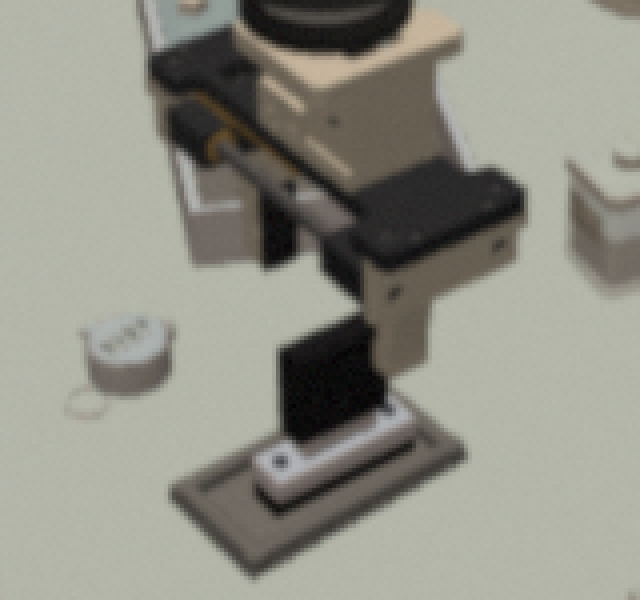

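The side crop shows the open fingers straddling the upright black grip at (335,375). They line up across its thin side, so I'll descend and close.

>>> {"method": "shift_gripper", "body": {
  "plan": [
    {"z":0.03, "jaw":0.088},
    {"z":0.05, "jaw":0.088},
    {"z":0.062, "jaw":0.088},
    {"z":0.062, "jaw":0.088},
    {"z":0.062, "jaw":0.04},
    {"z":0.062, "jaw":0.0},
    {"z":0.062, "jaw":0.0},
    {"z":0.062, "jaw":0.0}
  ]
}}

```text
clock: 4.08
tool_pos: [0.4844, -0.3696, 0.0688]
orientation: [-180.0, 0.0, -158.6]
force: [0.5, -0.0, -0.0]
opening: 0.0532
gripper_force: 0.0
```

>>> {"method": "shift_gripper", "body": {
  "plan": [
    {"jaw":0},
    {"jaw":0},
    {"jaw":0}
  ]
}}

```text
clock: 4.45
tool_pos: [0.4842, -0.3695, 0.0684]
orientation: [180.0, -0.0, -158.6]
force: [-0.1, 0.1, 0.9]
opening: 0.0231
gripper_force: 0.0
```

```bash
python3 -c "
from h import *;need(.4835,-.3695,.17,-158.8)"
```

```text
need [ 0.0007  0.0003 -0.1016] turn 0.2 clock 4.45 q [-19.   24.3 -20.2   0.  -45.4 -49.6] F [-0.1  0.1  0.9]
```

>>> {"method": "shift_gripper", "body": {
  "plan": [
    {"jaw":0},
    {"jaw":0},
    {"jaw":0},
    {"jaw":0}
  ]
}}

```text
clock: 4.95
tool_pos: [0.4843, -0.3695, 0.0684]
orientation: [-180.0, 0.0, -158.6]
force: [1.4, -0.1, -0.9]
opening: 0.02
gripper_force: 30.0
```

```bash
python3 -c "
from h import *;need(.4842,-.3695,.0685,-158.6)"
```

```text
need [ 0.0001  0.0001 -0.0001] turn -0.0 clock 4.95 q [-19.   24.3 -20.2   0.  -45.4 -49.6] F [ 1.4 -0.1 -0.9]
```

>>> {"method": "shift_gripper", "body": {
  "plan": [
    {"z":-0.02, "jaw":0},
    {"z":-0.05, "jaw":0},
    {"z":-0.08, "jaw":0},
    {"z":-0.09, "jaw":0}
  ]
}}

```text
clock: 5.45
tool_pos: [0.4848, -0.3697, 0.1599]
orientation: [-179.9, 0.1, -158.6]
force: [-0.3, -0.3, -2.3]
opening: 0.0202
gripper_force: 30.0
```

```bash
python3 -c "
from h import *;need(.5702,.0702,.16,177.05)"
```

```text
need [-2.400e-01  3.784e-01 -2.000e-04] turn 24.35 clock 5.45 q [-19.   18.6 -15.    0.  -56.3 -49.6] F [-0.3 -0.3 -2.3]
```

>>> {"method": "shift_gripper", "body": {
  "plan": [
    {"x":-0.03, "y":0.047, "spin":4, "jaw":0},
    {"x":-0.06, "y":0.095, "spin":8, "jaw":0},
    {"x":-0.09, "y":0.142, "spin":12, "jaw":0},
    {"x":-0.12, "y":0.189, "spin":16, "jaw":0},
    {"x":-0.15, "y":0.237, "spin":20, "jaw":0},
    {"x":-0.18, "y":0.284, "spin":24.3, "jaw":0},
    {"x":-0.21, "y":0.331, "spin":24.3, "jaw":0},
    {"x":-0.24, "y":0.378, "spin":24.3, "jaw":0}
  ]
}}

```text
clock: 6.45
tool_pos: [0.5692, 0.0717, 0.1573]
orientation: [-180.0, -0.1, 177.1]
force: [1.8, -0.3, -3.3]
opening: 0.0199
gripper_force: 30.0
```

>>> {"method": "shift_gripper", "body": {
  "plan": [
    {"z":0.02, "jaw":0},
    {"z":0.035, "jaw":0},
    {"z":0.035, "jaw":0}
  ]
}}

```text
clock: 6.82
tool_pos: [0.5684, 0.069, 0.1215]
orientation: [-179.9, -0.2, 177.0]
force: [0.4, -0.6, -2.7]
opening: 0.02
gripper_force: 30.0
```

```bash
python3 -c "
from h import *;need(.5702,.0702,.1005,177.05)
from plant import ctrl
for n in('top','side'):
    s=ctrl.snapshot(n);np.savez(f'pics/{n}2.npz',**s);cv2.imwrite(f'pics/{n}2.png',s['frame'][:,:,::-1])
a=cv2.imread('pics/side2.png')[130:280,200:360];cv2.imwrite('pics/side2c.png',cv2.resize(a,None,fx=4,fy=4,interpolation=3))
"
```

```text
need [-0.0018  0.0014  0.0209] turn -0.0 clock 6.825 q [  26.5   17.9  -21.9   -0.   -50.4 -119.4] F [ 0.4 -0.6 -2.7]
```

View pics/side2c.png

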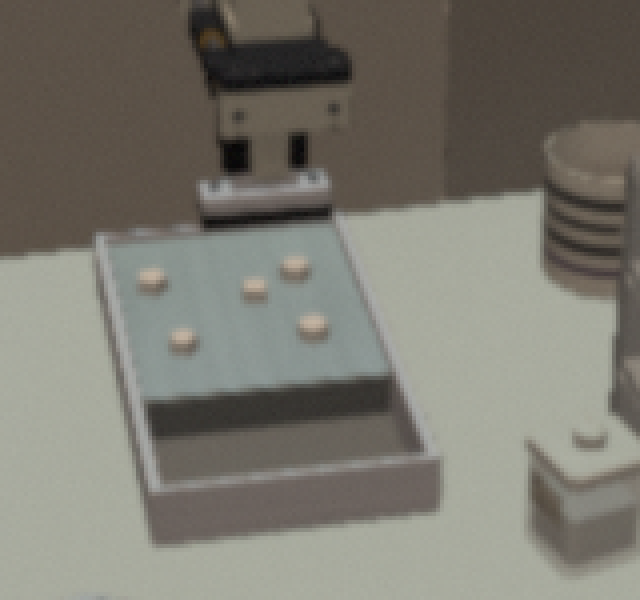

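The blade hangs level over the free strip at the +y end of the plate, foot at about (265,200) in the crop. All five chips lie in front of it. I'll check the blade's position along x before lowering it.

```bash
python3 - <<'E'
from h import *
C=np.array([.5372,-.0442]);a=np.radians(-2.95);Rs=np.array([[np.cos(a),-np.sin(a)],[np.sin(a),np.cos(a)]])
s=dict(np.load("pics/side2.npz"));W=cloud(s);m=np.zeros((480,640),bool);m[168:192,235:295]=1
m&=(W[...,2]>.05)&(W[...,2]<.095)
q=(W[m][:,:2]-C)@Rs*1000
near=abs(q[:,1]-116)<25;q=q[near];print(len(q),np.percentile(q,[1,50,99],axis=0).round(1), np.percentile(W[m][near][:,2],[1,99]))
E
```

```text
405 [[-18.3  96.2]
 [ 21.6 104.4]
 [ 64.  124.5]] [0.05702606 0.09196396]
```

>>> {"method": "shift_gripper", "body": {
  "plan": [
    {"x":-0.002, "y":0.001, "z":0.01, "jaw":0},
    {"x":-0.002, "y":0.001, "z":0.018, "jaw":0},
    {"x":-0.002, "y":0.001, "z":0.021, "jaw":0},
    {"x":-0.002, "y":0.001, "z":0.021, "jaw":0}
  ]
}}

```text
clock: 7.42
tool_pos: [0.5717, 0.0707, 0.1021]
orientation: [-180.0, -0.0, 177.1]
force: [0.4, -0.4, -2.7]
opening: 0.0204
gripper_force: 30.0
```

```bash
python3 -c "
from h import *;need(.5702,.0702,.1005,177.05)"
```

```text
need [ 0.0015 -0.0006  0.0016] turn 0.04 clock 7.425 q [  26.5   19.4  -22.8    0.   -47.9 -119.4] F [ 0.4 -0.4 -2.7]
```

>>> {"method": "shift_gripper", "body": {
  "plan": [
    {"y":-0.018, "z":0.001, "jaw":0},
    {"y":-0.036, "z":0.001, "jaw":0},
    {"y":-0.054, "z":0.001, "jaw":0},
    {"y":-0.072, "z":0.001, "jaw":0},
    {"y":-0.09, "z":0.001, "jaw":0},
    {"y":-0.108, "z":0.001, "jaw":0},
    {"y":-0.126, "z":0.001, "jaw":0},
    {"y":-0.14, "z":0.001, "jaw":0}
  ]
}}

```text
clock: 8.43
tool_pos: [0.5647, -0.0702, 0.1015]
orientation: [-180.0, -0.0, 177.1]
force: [0.7, 0.2, -2.7]
opening: 0.0199
gripper_force: 30.0
```

>>> {"method": "shift_gripper", "body": {
  "plan": [
    {"y":-0.012, "jaw":0},
    {"y":-0.024, "jaw":0},
    {"y":-0.03, "jaw":0},
    {"y":-0.03, "jaw":0}
  ]
}}

```text
clock: 8.93
tool_pos: [0.5632, -0.0992, 0.1014]
orientation: [-180.0, -0.0, 177.1]
force: [0.4, 0.8, -3.7]
opening: 0.0197
gripper_force: 30.0
```

```bash
python3 -c "
from h import *
from plant import ctrl
for n in('top','side'):
    s=ctrl.snapshot(n);np.savez(f'pics/{n}3.npz',**s);cv2.imwrite(f'pics/{n}3.png',s['frame'][:,:,::-1])
a=cv2.imread('pics/side3.png')[130:280,200:360];cv2.imwrite('pics/side3c.png',cv2.resize(a,None,fx=4,fy=4,interpolation=3))
need(.5372-.028+.006,.0702+.0028,.17,177.05)
"
```

```text
need [ 0.0567  0.1691 -0.0686] turn 0.06 clock 9.025 q [   9.7   19.1  -23.4   -0.   -47.6 -102.5] F [-0.1 -0.4 -2.2]
```

View pics/side3c.png

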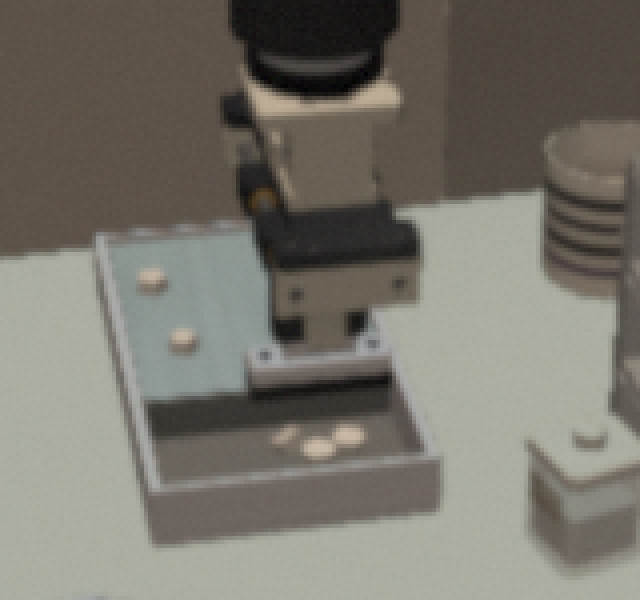

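Three chips are in the pocket, at about (285,437), (318,448) and (349,435). The other two are untouched on the left at (152,280) and (184,341). Next is the second lane.

>>> {"method": "shift_gripper", "body": {
  "plan": [
    {"z":-0.025, "jaw":0},
    {"y":0.02, "z":-0.045, "jaw":0},
    {"x":0.02, "y":0.065, "z":-0.045, "jaw":0},
    {"x":0.04, "y":0.11, "z":-0.045, "jaw":0},
    {"x":0.053, "y":0.15, "z":-0.045, "jaw":0},
    {"x":0.056, "y":0.169, "z":-0.045, "jaw":0},
    {"x":0.056, "y":0.169, "z":-0.045, "jaw":0},
    {"x":0.056, "y":0.169, "z":-0.045, "jaw":0}
  ]
}}

```text
clock: 10.02
tool_pos: [0.516, 0.0724, 0.1464]
orientation: [-180.0, -0.0, 177.1]
force: [-0.4, 0.4, -3.2]
opening: 0.0195
gripper_force: 30.0
```

```bash
python3 -c "
from h import *;need(.5162,.073,.1010,177.05)"
```

```text
need [-0.0002  0.0006  0.0454] turn 0.06 clock 10.025 q [  29.6   11.7  -26.8    0.   -51.5 -122.5] F [-0.4  0.4 -3.2]
```

>>> {"method": "shift_gripper", "body": {
  "plan": [
    {"z":0.02, "jaw":0},
    {"z":0.035, "jaw":0},
    {"z":0.043, "jaw":0},
    {"z":0.045, "jaw":0},
    {"z":0.045, "jaw":0}
  ]
}}

```text
clock: 10.65
tool_pos: [0.5161, 0.0726, 0.1016]
orientation: [-180.0, 0.0, 177.1]
force: [0.8, -0.9, -2.0]
opening: 0.0199
gripper_force: 30.0
```

>>> {"method": "shift_gripper", "body": {
  "plan": [
    {"y":-0.018, "jaw":0},
    {"y":-0.036, "jaw":0},
    {"y":-0.054, "jaw":0},
    {"y":-0.072, "jaw":0},
    {"y":-0.09, "jaw":0},
    {"y":-0.108, "jaw":0},
    {"y":-0.126, "jaw":0},
    {"y":-0.14, "jaw":0}
  ]
}}

```text
clock: 11.65
tool_pos: [0.5087, -0.0683, 0.1014]
orientation: [-180.0, -0.0, 177.1]
force: [-1.0, 0.9, -2.4]
opening: 0.0201
gripper_force: 30.0
```

>>> {"method": "shift_gripper", "body": {
  "plan": [
    {"y":-0.012, "jaw":0},
    {"y":-0.024, "jaw":0},
    {"y":-0.03, "jaw":0},
    {"y":-0.03, "jaw":0}
  ]
}}

```text
clock: 12.15
tool_pos: [0.5073, -0.0974, 0.1015]
orientation: [180.0, 0.0, 177.1]
force: [0.3, 0.3, -2.7]
opening: 0.02
gripper_force: 30.0
```

>>> {"method": "shift_gripper", "body": {
  "plan": [
    {"z":-0.025, "jaw":0},
    {"z":-0.05, "jaw":0},
    {"z":-0.06, "jaw":0}
  ]
}}

```text
clock: 12.52
tool_pos: [0.508, -0.0966, 0.1628]
orientation: [180.0, 0.1, 177.1]
force: [1.1, -0.6, -3.2]
opening: 0.0201
gripper_force: 30.0
```

```bash
python3 -c "
from h import *
from plant import ctrl
for n in('top','side'):
    s=ctrl.snapshot(n);np.savez(f'pics/{n}4.npz',**s);cv2.imwrite(f'pics/{n}4.png',s['frame'][:,:,::-1])
a=cv2.imread('pics/side4.png')[130:280,200:360];cv2.imwrite('pics/side4c.png',cv2.resize(a,None,fx=4,fy=4,interpolation=3))
need(.4782,-.3663,.16,-156.05)
"
```

```text
need [ 0.0161 -0.2708  0.0021] turn -26.83 clock 12.625 q [  11.    10.2  -26.3   -0.   -53.4 -103.9] F [ 0.   0.2 -3.1]
```

View pics/side4c.png

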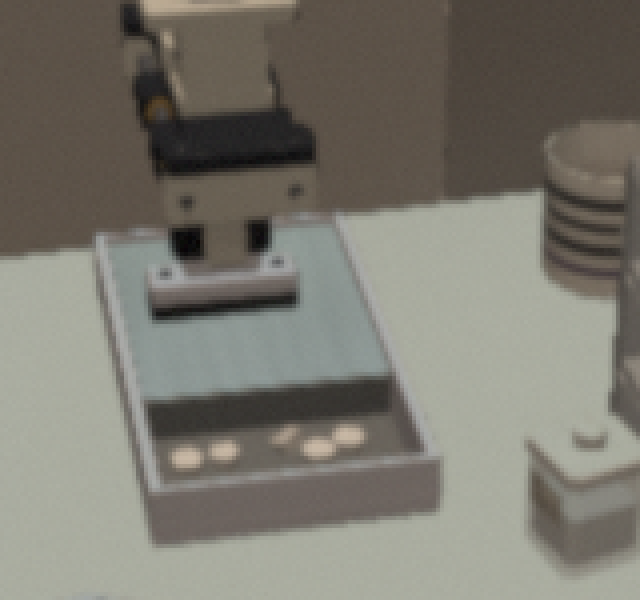

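All five chips are in the pocket, at about (187,457), (223,450), (285,437), (318,448) and (349,435), and the plate is clear. I'll measure the now-empty dish again before placing the scraper.

```bash
python3 - <<'E'
from h import *
s=dict(np.load("pics/top4.npz"));fr=s["frame"].astype(int)
m=np.zeros((480,640),bool);m[265:355,362:437]=1
r=rect(s,m&(fr.sum(2)<370),.009);print("dish top",r)
t=dict(np.load("pics/side4.npz"));f=t["frame"].astype(int);m[:]=0;m[290:345,228:312]=1
print("dish side",rect(t,m&(f.sum(2)<330),.008))
(x,y),_,a=r
# also scraper offset now, station-frame
W=cloud(t);C=np.array([.5372,-.0442]);b=np.radians(-2.95);Rs=np.array([[np.cos(b),-np.sin(b)],[np.sin(b),np.cos(b)]])
m[:]=0;m[192:212,230:280]=1;m&=(W[...,2]>.1)&(W[...,2]<.128);q=(W[m][:,:2]-C)@Rs*1000
print(len(q),np.percentile(q,[1,99],axis=0).round(1),"tcp",(np.array([.508,-.0966])-C)@Rs*1000)
E
```

```text
dish top ((477.0309143066406, -366.4097595214844), (133.2213592529297, 71.47008514404297), 23.959272384643555)
dish side ((474.0865173339844, -371.63604736328125), (136.16075134277344, 75.49152374267578), 24.067684173583984)
463 [[-70.3 -71.4]
 [ 13.4 -45.5]] tcp [-26.46456682 -53.83332335]
```

>>> {"method": "shift_gripper", "body": {
  "plan": [
    {"x":0.003, "y":-0.045, "spin":-5, "jaw":0},
    {"x":0.006, "y":-0.09, "spin":-10, "jaw":0},
    {"x":0.009, "y":-0.135, "spin":-15, "jaw":0},
    {"x":0.012, "y":-0.18, "spin":-20, "jaw":0},
    {"x":0.014, "y":-0.225, "spin":-26.8, "jaw":0},
    {"x":0.016, "y":-0.27, "spin":-26.8, "jaw":0},
    {"x":0.016, "y":-0.27, "spin":-26.8, "jaw":0},
    {"x":0.016, "y":-0.27, "spin":-26.8, "jaw":0}
  ]
}}

```text
clock: 13.62
tool_pos: [0.4769, -0.3656, 0.16]
orientation: [179.9, -0.1, -156.2]
force: [0.0, 0.2, -2.1]
opening: 0.0196
gripper_force: 30.0
```

```bash
python3 -c "
from h import *;need(.4783,-.3667,.0690,-156.05)"
```

```text
need [-0.001  -0.0017  0.091 ] turn -0.11 clock 13.625 q [-18.9  17.9 -15.9  -0.  -56.3 -47.3] F [ 0.   0.2 -2.1]
```

>>> {"method": "shift_gripper", "body": {
  "plan": [
    {"x":-0.001, "y":-0.001, "z":0.03, "jaw":0},
    {"x":-0.001, "y":-0.001, "z":0.055, "jaw":0},
    {"x":-0.001, "y":-0.001, "z":0.075, "jaw":0},
    {"x":-0.001, "y":-0.001, "z":0.083, "jaw":0},
    {"x":-0.001, "y":-0.001, "z":0.087, "jaw":0},
    {"x":-0.001, "y":-0.001, "z":0.09, "jaw":0},
    {"x":-0.001, "y":-0.001, "z":0.09, "jaw":0}
  ]
}}

```text
clock: 14.5
tool_pos: [0.4792, -0.3664, 0.0719]
orientation: [-180.0, 0.0, -156.1]
force: [-0.2, 0.3, -2.0]
opening: 0.0203
gripper_force: 30.0
```

```bash
python3 -c "
from h import *;need(.4783,-.3667,.0685,-156.05)"
```

```text
need [0.0009 0.0001 0.0034] turn -0.04 clock 14.5 q [-18.9  23.6 -20.9   0.  -45.4 -47.2] F [-0.2  0.3 -2. ]
```

>>> {"method": "shift_gripper", "body": {
  "plan": [
    {"z":0.001, "jaw":0},
    {"z":0.002, "jaw":0},
    {"z":0.003, "jaw":0},
    {"z":0.003, "jaw":0}
  ]
}}

```text
clock: 15.0
tool_pos: [0.4789, -0.3664, 0.0684]
orientation: [180.0, -0.0, -156.1]
force: [1.0, 0.0, -3.0]
opening: 0.0197
gripper_force: 30.0
```

```bash
python3 -c "
from h import *;need(.4783,-.3667,.0685,-156.05)"
```

```text
need [ 0.0007  0.     -0.0001] turn -0.05 clock 15.0 q [-18.9  23.9 -21.1   0.  -45.1 -47.2] F [ 1.  0. -3.]
```

>>> {"method": "shift_gripper", "body": {
  "plan": [
    {"z":0.0007, "jaw":0},
    {"z":0.0007, "jaw":0},
    {"z":0.0007, "jaw":0.03},
    {"z":0.0007, "jaw":0.05},
    {"z":0.0007, "jaw":0.088},
    {"z":0.0007, "jaw":0.088},
    {"z":0.0007, "jaw":0.088},
    {"z":0.0007, "jaw":0.088}
  ]
}}

```text
clock: 16.0
tool_pos: [0.4789, -0.3664, 0.0677]
orientation: [180.0, -0.0, -156.1]
force: [0.4, -1.2, 0.4]
opening: 0.0745
gripper_force: 0.0
```

>>> {"method": "shift_gripper", "body": {
  "plan": [
    {"jaw":0.088},
    {"jaw":0.088}
  ]
}}

```text
clock: 16.25
tool_pos: [0.479, -0.3664, 0.0678]
orientation: [-180.0, 0.0, -156.1]
force: [-1.1, -0.4, -0.3]
opening: 0.087
gripper_force: 0.0
```

>>> {"method": "shift_gripper", "body": {
  "plan": [
    {"z":-0.02, "jaw":0.088},
    {"z":-0.06, "jaw":0.088},
    {"z":-0.11, "jaw":0.088},
    {"z":-0.16, "jaw":0.088},
    {"y":0.05, "z":-0.18, "jaw":0.088},
    {"y":0.11, "z":-0.18, "jaw":0.088},
    {"y":0.16, "z":-0.18, "jaw":0.088},
    {"y":0.16, "z":-0.18, "jaw":0.088}
  ]
}}

```text
clock: 17.25
tool_pos: [0.4129, -0.218, 0.2486]
orientation: [-180.0, 0.1, -155.9]
force: [0.4, -0.6, -1.1]
opening: 0.0876
gripper_force: 0.0
```

```bash
python3 - <<'E'
from h import *
from plant import ctrl
for n in('top','side'):
    s=ctrl.snapshot(n);np.savez(f'pics/{n}5.npz',**s);cv2.imwrite(f'pics/{n}5.png',s['frame'][:,:,::-1])
a=cv2.imread('pics/side5.png')[170:370,170:390];cv2.imwrite('pics/side5c.png',cv2.resize(a,None,fx=3,fy=3,interpolation=3))
s=dict(np.load("pics/top5.npz"));z=cloud(s)[...,2];m=np.zeros((480,640),bool);m[265:355,362:437]=1
print(rect(s,m&(z>.075)&(z<.11),.092))
print(ctrl.get_obs()["clock"])
E
```

```text
((479.2798767089844, -365.1321716308594), (56.99606704711914, 22.35491371154785), 23.868497848510742)
17.35
```

View pics/side5c.png

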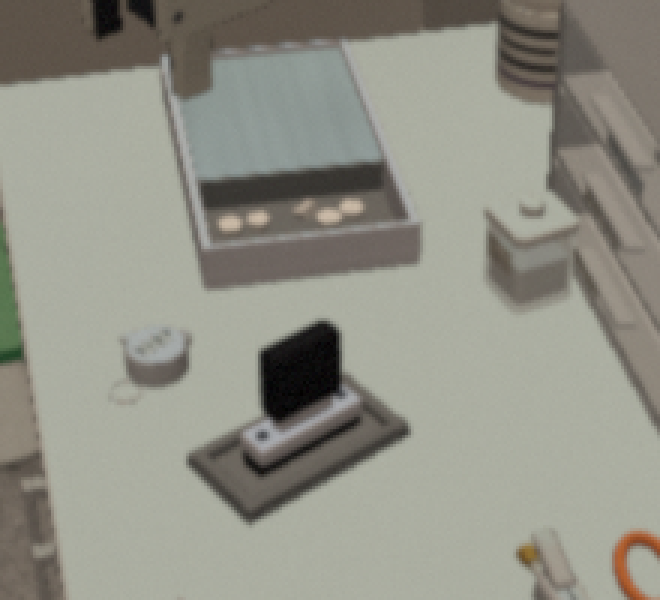

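View pics/top5.png

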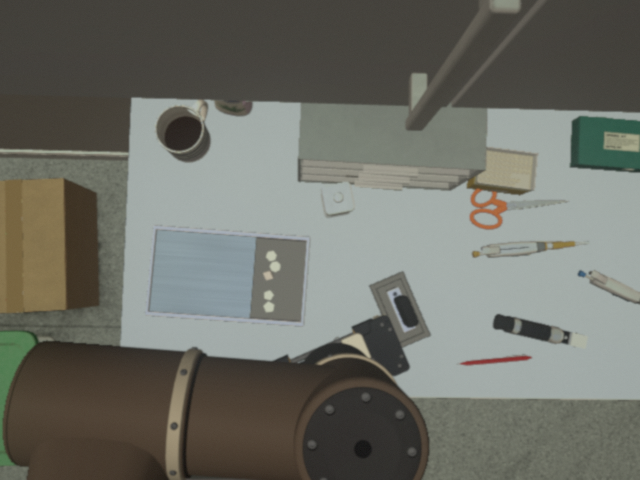

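The side crop shows the scraper upright in its dish at (300,390), aligned and centred. All five chips are in the pocket and the plate is empty. The jar, counter and mug have not moved, and the top view agrees, with the chips at about (270,280). I'm handing the job in.

```bash
python3 -c "
from plant import ctrl
print(ctrl.close_job())"
```

```text
the job is handed in; nothing more can be done
None
```

All five chips are in the waste pocket, the scraper is back upright in its dish, and the jar, counter and mug are where they were; I handed the job in at about 17 s, and no verdict came back.

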